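# Pin the shelving beam to its foot with a tapered drift pin

## Task

Take the red-headed tapered pin out of its wooden stand and drive it down through the stacked holes of the shelving joint (beam end plate, the loose plate hidden under it, bored foot), so that the pin pulls all the holes into line and sits fully home, upright, its red collar flat on the beam end plate. The hidden plate's hole is well off to some unknown side, so feel for it gently: never push on the pin with more than about 40 newtons. Leave the pin in place and do not disturb the jar or the carton.

Things in the scene. Friction and masses are not known exactly. Their poses are not given: they have to be found in the camera images.
- foot: Dark grey steel foot of the joint, bolted to the bench: a 100 x 100 mm block, 60 mm tall, with a vertical 24 mm diameter bore through its centre. Origin: on the bench, on the bore's axis; z up, x along the beam, away from the robot. From the bench up the stack is: block 0 to 60 mm, hidden loose plate 60 to 66, beam end plate 66 to 74. The 50 mm wide beam runs off along +x to 225 mm.
- pocket (a point): Point fixed to the foot, on the bore's axis, 66 mm up: top of the hidden loose plate (54 x 54 x 6 mm, brass colour, square-edged 24 mm hole). Its hole starts 13.5 to 14.5 mm off the axis in any direction, so a pin lowered on the axis lands on solid plate; 7 mm off the axis within 25 degrees of that direction the nose drops through. It shifts sideways only, against about 1.5 N of friction.
- seat (a point): Point fixed to the foot, on the bore's axis, 74 mm above the bench, at the height of the upper face of the beam's end plate: where the centre of the collar's underside (pin_collar) must end. The joint stands 75 N of pin contact forces in all, peaks included; a slow push under 40 N stays within that. The collar meets the plate hard: go below 20 mm/s and stop on the rise in force.
- beam (a joint): Position (m) of the galvanised beam along the foot's x axis: 0 = hole of its end plate in line with the bore, positive = too far out (away from the robot). Starts 2.5 to 4.5 mm out. It slides against about 2 N of friction (travel -8 to +8 mm) and stays where it is left.
- beam_hole (a point): Centre of the 24 mm hole at the upper face (74 mm above the bench) of the beam's end plate, a light grey 100 x 100 x 8 mm plate lying on top of the foot; moves with the beam.
- pin: Steel drift pin, 0.16 to 0.3 kg, 110 mm tall, upright in the stand. Origin: centre of the nose's end; up its z axis: 0 to 14 mm straight nose, 6 mm diameter; 14 to 48 mm taper to 22.2 mm; 48 to 70 mm shank, 22.2 mm; 70 to 76 mm red collar, 36 mm; 76 to 110 mm red square head 20 x 20 mm, faces square to its x and y axes, to be gripped from above.
- pin_collar (a point): Centre of the underside of the pin's collar, on its axis, 70 mm above the nose's end.
- stand: Wooden block 80 x 80 x 74 mm fixed to the bench with a 28 mm vertical through hole in its middle in which the pin stands, collar resting on top. Origin: centre of its underside.
- bolt_bin: Black open plastic bin with bolts, 100 x 130 mm, 50 mm tall, fixed to the bench. Origin: centre of its underside. Bystander.
- jar: Jar with a yellow cap, 56 mm diameter, 75 mm tall, loose, upright. Origin: centre of its underside. Bystander.
- carton: White and red carton of screws 70 x 120 x 50 mm, loose. Origin: centre of its underside. Bystander.
Not all that is in view belongs to the job. Leave any black look-alike of the stand alone. There is more than one size of the pin; the job needs the smaller.

How it is judged:
By the outcome, as a careful person would: the job done as asked, in the order asked, and still so for the second after the job is handed in, with the robot touching nothing.
It also fails if it takes over 67 s, if anything falls off the work surface, if the arm or the gripper's body presses on something with over 40 N, if the wrist force passes 120 N, or if a joint passes its speed limit or range.

## Robot

A 6-joint arm with a two-finger parallel gripper is mounted at the origin on the work surface. World frame = base frame: x ahead of the robot, y to its left, z up, the work surface at z = 0. Lengths are in m, angles in rad, forces in N, time in s.
With the tool pointing down it reaches from about 0.275 to 0.875 m from the base axis. Payload 12.5 kg.
Tool frame: the origin (TCP) lies at the very end of the fingers, on their centre line; the grasp point (between the pads) lies 19 mm behind it; z points along the fingers, y is the line along which they close (so a half turn about z gives the same grasp; the last joint's range is limited). The gripper opens to 85 mm and grips with 20 to 120 N. Pads are 22 mm wide; open, the fingers measure 114 mm over their backs; the gripper's body (76 mm by 85 mm) begins 54 mm behind the grasp point. The pads swing forward as they close: fully open they stand 13 mm farther back than shut.
Start: joints at [1.242, 0.351, 1.652, -0, 1.139, -0.085], TCP at [0.133, 0.534, 0.231] pointing down, gripper open.
Joint ranges: [-2.75, 2.75], [-0.79, 2.1], [0.01, 2.65], [-1.57, 4.71], [0.07, 3.14], [-2.87, 2.87]. Speed limits (rad/s): [2.22, 2.22, 2.79, 3.14, 3.14, 3.14].

## Interface

Orientations are given as a 3x3 rotation matrix whose columns are the frame's x, y, z axes.
In Python, from bench import manip gives the robot as it stands. Calls block until the motion is done:
- manip.move_ptp(position, orientation): joint-space move of the TCP to a pose.
- manip.move_l(position, attitude=None, max_speed=0.15): straight line of the TCP; attitude=None keeps the orientation; max_speed is the mean speed in m/s.
- manip.move_j(angles): joint-space move.
- manip.set_gripper(opening, effort=None): opening from 0.0 (shut) to 1.0 (fully open); effort is the grip in N (None keeps the last); returns when the fingers have stopped.
- manip.dwell(seconds).
- manip.inverse_kinematics(position, orientation): joint angles nearest the present ones, or None.
- manip.grab_frame(name): name is "scene" or "top"; returns (picture, depth): 384x512x3 uint8, red, green, blue; 384x512 float32, m along the optical axis (not along the pixel's ray), 0 where there is no reading.
- manip.get_calibration(name): a dict with "camera_matrix" (3x3 intrinsics, pixels), "k1" (the pictures are not rectified: a ray, as slopes to the right and down, at radius r is drawn at 1 + k1 r^2 times it, then the intrinsics apply), "R" (3x3) and "t" (3): a world point X has camera coordinates R X + t. Camera axes: x right, y down, z forward; pixel columns grow to the right and rows downward; lengths in m; the calibration is good to about 2 mm. A picture is of the moment at which its call begins. get_calibration takes no time and is no camera call.
A pose or a line that the arm cannot do raises manip.Unreachable and nothing moves.
- manip.sign_off(): hands the job in; it is judged then, once.
Trained networks look in the newest picture that a camera, given by its name, has taken for a name from the list of things; names that differ only in an ending like _2 or _b are one class to them, and where a whole thing is asked for, a point or a joint stands for the part that bears it (a point fixed in the world has none). Each returns a list of dicts, best first, with "confidence" (0 to 1); they miss things now and then, are a little off and sometimes report something else, mostly with a low value. They report only what shows in the picture. A call takes as long as a camera call. They do not tell look-alikes from the thing itself.
- manip.look_for(camera, name): "at" ([x, y, z] in m, in world coordinates, good to about 4 mm: the middle of the surface that is visible of it).
Readings, each from a call of its own:
- manip.current_time(): time.
- manip.current_qpos(): joint angles.
- manip.current_joint_vel(): joint speeds.
- manip.current_joint_torque(): joint torques, N m.
- manip.current_ee_pos(): TCP position.
- manip.current_tcp_rot(): TCP orientation.
- manip.current_force(): force on the tool from outside, world axes, zero at the start.
- manip.current_ft_torque(): the same for the moment, N m.
- manip.current_grip_width(): opening from 0.0 (shut) to 1.0 (fully open).
- manip.current_grip_force(): force on a finger pad.
Only numpy, scipy, OpenCV 4.12 (cv2) and the standard library are available. Lean on these libraries where they do the work, as an engineer would, in place of code of your own. Each camera call takes 0.05 s, during which the arm holds its last target. There are 200 camera calls.

## Working session

There is one attempt and no reset: what is moved stays moved. The work goes in short steps, each a Python script; the robot and the scene stay as the last script left them, time stands still between calls to the robot, and variables do not carry over. Pictures are saved under pics/ and viewed, at most 10 in all, crops included, and the job is handed in when it is done.

```bash
mkdir -p pics; ls; cat > h.py <<'E'
import numpy as np, cv2
from bench import manip as m
def save(name,cam,crop=None,s=1):
    im,d=m.grab_frame(cam); o=im[:,:,::-1]
    if crop: a,b,c,e=crop; o=o[b:e,a:c]
    cv2.imwrite('pics/'+name,cv2.resize(o,None,fx=s,fy=s,interpolation=cv2.INTER_CUBIC)); return im,d
def cloud(cam,d):
    c=m.get_calibration(cam);K=np.array(c['camera_matrix'],float)
    v,u=np.mgrid[:d.shape[0],:d.shape[1]]
    p=np.stack([(u-K[0,2])/K[0,0],(v-K[1,2])/K[1,1]],-1); q=p.copy()
    for _ in range(8): q=p/(1+c['k1']*(q**2).sum(-1,keepdims=True))
    X=np.concatenate([q*d[...,None],d[...,None]],-1)
    return (X-np.array(c['t']))@np.array(c['R'])
def proj(cam,X):
    c=m.get_calibration(cam);K=np.array(c['camera_matrix'],float)
    x=np.array(c['R'])@np.array(X)+np.array(c['t']);s=x[:2]/x[2];s=s*(1+c['k1']*(s@s))
    return np.array([K[0,0]*s[0]+K[0,2],K[1,1]*s[1]+K[1,2]])
E
cat > a.py <<'E'
from h import *
for cam in('scene','top'):
    im,d=save(cam+'0.png',cam,s=1.5); np.savez(cam+'0.npz',im=im,d=d)
    for n in('pin','stand','foot','beam_hole','jar','carton','bolt_bin'):
        for r in m.look_for(cam,n): print(cam,n,np.round(r['at'],3),round(r['confidence'],2),proj(cam,r['at']).round())
print(m.current_time())
E
python3 a.py
```

```text
pics
scene pin [ 0.574 -0.246  0.103] 0.82 [207. 138.]
scene pin [0.586 0.001 0.074] 0.46 [272. 181.]
scene stand [ 0.503 -0.363  0.071] 0.92 [194. 119.]
scene stand [ 0.495 -0.211  0.06 ] 0.7 [232. 138.]
scene foot [0.588 0.004 0.07 ] 0.78 [272. 183.]
scene beam_hole [ 0.605 -0.001  0.073] 0.76 [268. 185.]
scene jar [0.729 0.308 0.07 ] 0.6 [343. 272.]
scene carton [ 0.712 -0.26   0.047] 0.91 [176. 175.]
scene bolt_bin [0.491 0.265 0.017] 0.92 [364. 213.]
top pin [ 0.467 -0.232  0.092] 0.74 [340. 253.]
top pin [ 0.565 -0.247  0.119] 0.63 [351. 205.]
top pin [ 0.577 -0.01   0.071] 0.47 [237. 195.]
top pin [ 0.569 -0.015  0.075] 0.34 [239. 199.]
top stand [ 0.485 -0.362  0.073] 0.91 [398. 249.]
top stand [ 0.467 -0.225  0.073] 0.86 [335. 253.]
top stand [ 0.47  -0.231  0.097] 0.66 [340. 251.]
top foot [ 0.569 -0.011  0.076] 0.88 [237. 199.]
top beam_hole [ 0.58  -0.012  0.069] 0.7 [238. 194.]
top jar [ 0.569 -0.009  0.076] 0.69 [236. 199.]
top jar [0.705 0.297 0.075] 0.58 [105. 129.]
top jar [0.505 0.264 0.01 ] 0.17 [115. 223.]
top carton [ 0.567 -0.014  0.075] 0.73 [238. 200.]
top carton [ 0.697 -0.274  0.046] 0.62 [357. 153.]
top bolt_bin [0.506 0.265 0.011] 0.82 [115. 223.]
0.8
```

View pics/scene0.png

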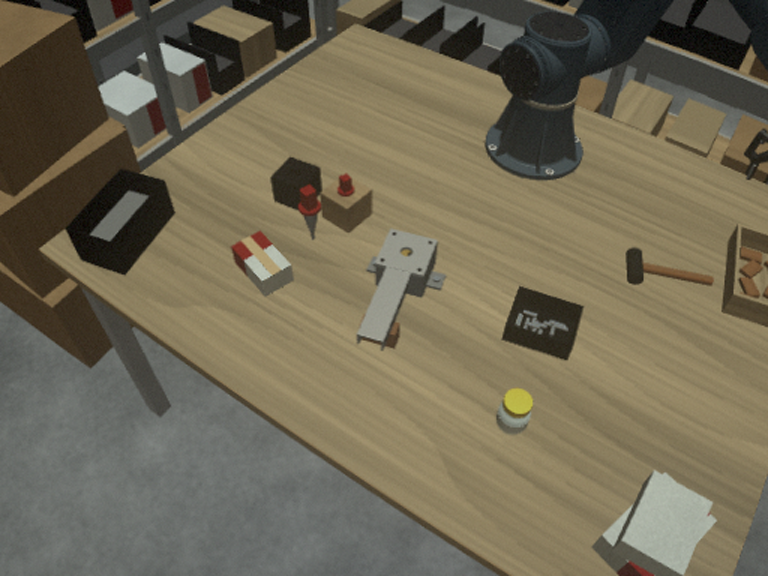

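View pics/top0.png

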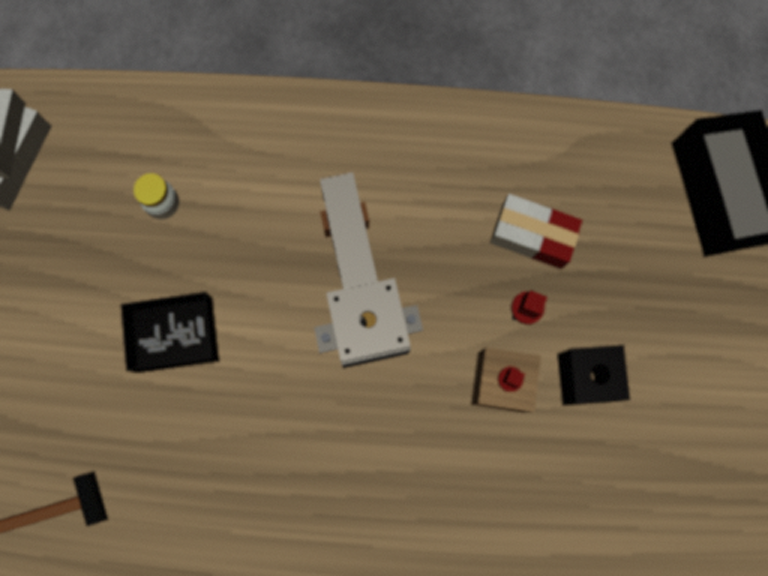

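The first view shows two red-headed candidates: the small pin in the wooden stand (scene ~(230,125), top ~(340,252)), and a bigger pin standing free (scene ~(206,137), top ~(352,205)). The black stand look-alike is at scene (197,122). I choose the pin in the wooden stand and check it in a crop.

```bash
cat > b.py <<'E'
from h import *
tiles=[]
for cam,bx in(('scene',(170,95,310,205)),('top',(195,160,425,285))):
    z=np.load(cam+'0.npz');im,d=z['im'],z['d'];P=cloud(cam,d);P[d==0]=np.nan
    a,b,c,e=bx;tiles.append(cv2.resize(im[b:e,a:c,::-1],(780,290 if cam=='scene' else 300),interpolation=cv2.INTER_CUBIC) if cam!='scene' else cv2.resize(im[b:e,a:c,::-1],(382,300),interpolation=cv2.INTER_CUBIC))
    I=im.astype(int);red=(I[...,0]>2*I[...,1])&(I[...,0]>60)
    n,l=cv2.connectedComponents(red.astype(np.uint8))
    for i in range(1,n):
        q=P[l==i]
        if len(q)>25: print(cam,'red',len(q),np.nanmedian(q,0).round(4),'z',np.nanpercentile(q[:,2],[2,50,98]).round(3))
    for nm,c0 in(('pin',(.48,-.225)),('foot',(.58,-.005))):
        R=.06 if nm=='pin' else .09
        k=(np.abs(P[...,0]-c0[0])<R)&(np.abs(P[...,1]-c0[1])<R)
        zz=P[k][:,2];print(nm,np.histogram(zz[np.isfinite(zz)],bins=np.arange(-.005,.13,.005))[0])
        for lo,hi in(((.065,.08),) if nm=='foot' else ((.06,.079),(.0795,.09),(.098,.125))):
            s=P[k&(P[...,2]>lo)&(P[...,2]<hi)]
            if len(s)>4:
                r=cv2.minAreaRect((s[:,:2]*1000).astype(np.float32));print(' ',lo,len(s),np.median(s,0).round(4),r)
h=max(t.shape[1] for t in tiles)
cv2.imwrite('pics/crop1.png',np.vstack([cv2.copyMakeBorder(t,0,0,0,h-t.shape[1],0) for t in tiles][:2]))
for cam in('scene','top'):
    c=m.get_calibration(cam);print(cam,-np.array(c['R']).T@np.array(c['t']),c['camera_matrix'],c['k1'])
E
python3 b.py
```

```text
scene red 54 [ 0.5712 -0.2539  0.1425] z [0.137 0.143 0.146]
scene red 28 [ 0.4799 -0.2296  0.0794] z [0.076 0.079 0.083]
scene red 60 [ 0.5801 -0.2456  0.0982] z [0.093 0.098 0.103]
scene red 70 [ 0.6709 -0.3073  0.0502] z [0.046 0.05  0.055]
scene red 81 [ 0.7165 -0.3209  0.05  ] z [0.046 0.05  0.055]
scene red 45 [0.8594 0.5987 0.0607] z [0.058 0.061 0.064]
pin [277 187  29  33  37  42  36  38  32  37  37  40  39  36  49 236 102  18
   8   9  12  10  10  29   5   0]
  0.06 409 [ 0.4839 -0.2235  0.0729] ((468.69390869140625, -237.37225341796875), (85.94959259033203, 86.02127075195312), 85.6994857788086)
  0.0795 32 [ 0.4761 -0.2287  0.082 ] ((473.8406982421875, -231.88052368164062), (25.100830078125, 39.32370376586914), 31.10674285888672)
  0.098 59 [ 0.4721 -0.2329  0.1113] ((468.5050354003906, -237.34725952148438), (25.08278465270996, 23.509689331054688), 64.98818969726562)
foot [821 548  73  29  18  23  21  20  24  24  27  31  31  28 101 945 211   0
   0   0   0   0   0   0   0   0]
  0.065 1257 [ 0.5682 -0.018   0.0732] ((582.063720703125, -19.42072296142578), (192.496932983398
[... 775 characters left out ...]
 20.39150047302246), 66.55130767822266)
foot [1137 1610  220   48    9    5    4    7    3    4    8    4   13   36
  129 1891 1007    1    0    0    0    0    0    0    0    0]
  0.065 3027 [ 0.5604 -0.0191  0.0742] ((582.5459594726562, -17.720184326171875), (195.77134704589844, 100.01227569580078), 16.305862426757812)
scene [1.27689737 0.41929891 1.02116858] [[429.85663242   0.         258.05980934]
 [  0.         429.85663242 184.58996407]
 [  0.           0.           1.        ]] -0.15077248878937285
top [ 0.39253982 -0.03883535  1.05692397] [[467.6322054    0.         246.37609368]
 [  0.         467.6322054  186.68677432]
 [  0.           0.           1.        ]] -0.16432245277032712
```

View pics/crop1.png

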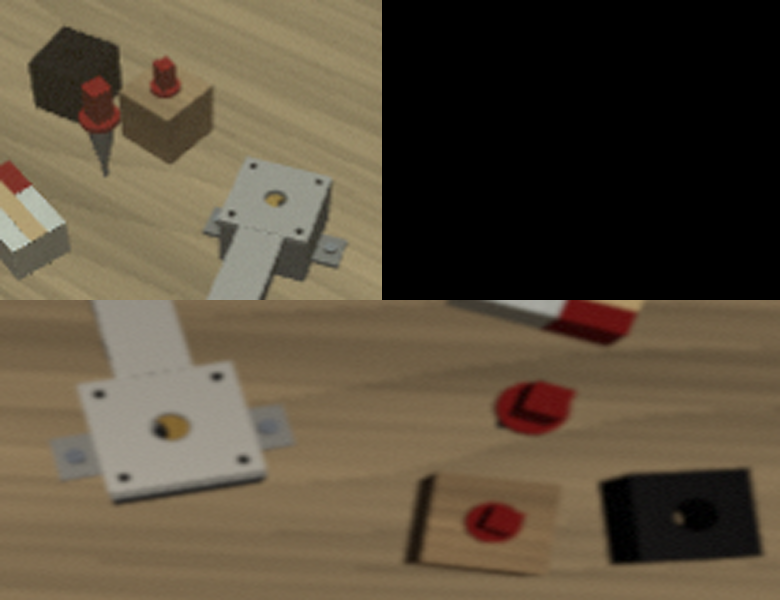

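The crop confirms the choice: the small-headed pin sits in the wooden stand, and the larger free-standing pin is left alone. The plate hole shows brass, with a dark crescent on one side, which hints at the hidden hole's direction. I rectify the plate hole from both cameras.

```bash
cat > c.py <<'E'
from h import *
def rect(cam,im,z,c,half,res):
    n=int(2*half/res);g=(np.arange(n)+.5)*res-half
    mp=np.zeros((n,n,2),np.float32)
    C=m.get_calibration(cam);K=np.array(C['camera_matrix'],float)
    X=np.stack([np.repeat((c[0]-g)[:,None],n,1),np.repeat((c[1]-g)[None],n,0),np.full((n,n),z)],-1)  # up=+x, left=+y
    q=X@np.array(C['R']).T+np.array(C['t']);s=q[...,:2]/q[...,2:];s=s*(1+C['k1']*(s**2).sum(-1,keepdims=True))
    mp[...,0]=K[0,0]*s[...,0]+K[0,2];mp[...,1]=K[1,1]*s[...,1]+K[1,2]
    return cv2.remap(im,mp,None,cv2.INTER_CUBIC)
if __name__=='__main__':
    c=(.555,-.015);out=[]
    for cam in('top','scene'):
        im=np.load(cam+'0.npz')['im']
        r=rect(cam,im,.074,c,.065,.0005);out.append(cv2.resize(r,(390,390)))
        g=cv2.cvtColor(r,cv2.COLOR_RGB2GRAY);hs=cv2.cvtColor(r,cv2.COLOR_RGB2HSV)
        pl=((g>105)&(hs[...,1]<50)).astype(np.uint8)
        n,l,st,_=cv2.connectedComponentsWithStats(pl);i=1+st[1:,4].argmax();pl=(l==i).astype(np.uint8)
        pl=cv2.morphologyEx(pl,cv2.MORPH_CLOSE,np.ones((11,11)))
        # remove the beam (50 wide): opening with 70 mm disc
        op=cv2.morphologyEx(cv2.morphologyEx((l==i).astype(np.uint8),cv2.MORPH_CLOSE,cv2.getStructuringElement(2,(61,61))),cv2.MORPH_OPEN,cv2.getStructuringElement(2,(121,121)))
        cn=max(cv2.findContours(op,0,1)[0],key=cv2.contourArea);R=cv2.minAreaRect(cn)
        w=lambda p:(round(c[0]+.065-p[1]*.0005,4),round(c[1]+.065-p[0]*.0005,4))
        print(cam,'plate',w(R[0]),R[1][0]/2,R[1][1]/2,R[2])
        cs,hh=cv2.findContours(((g<105)|(hs[...,1]>60)).astype(np.uint8),0,1)
        for k in cs:
            if 600<cv2.contourArea(k)<4000 and len(k)>5:
                e=cv2.fitEllipse(k);print('  hole',w(e[0]),e[1][0]/2,e[1][1]/2)
        z=rect(cam,im,.066,(.562,-.018),.024,.000125);out.append(cv2.resize(z,(390,390)))
        print(np.percentile(g,[10,50,90]))
    o=np.vstack([np.hstack(out[:2]),np.hstack(out[2:])])
    cv2.imwrite('pics/rect.png',cv2.resize(o[:,:,::-1],(600,600)))
E
python3 c.py
```

```text
top plate (0.552, -0.0147) 129.5 123.0 0.0
  hole (0.494, -0.0715) 7.613788604736328 39.96049499511719
  hole (0.5406, -0.0296) 23.6149959564209 23.66731071472168
[ 99. 146. 155.]
scene plate (0.5553, -0.0277) 129.5 103.5 90.0
  hole (0.495, -0.0691) 9.83831787109375 51.09225845336914
  hole (0.5431, -0.032) 22.8791446685791 23.7849063873291
  hole (0.5958, -0.0768) 6.359359264373779 66.55833435058594
  hole (0.61, -0.05) 20.71484375 30.282068252563477
[ 66. 147. 151.]
```

View pics/rect.png

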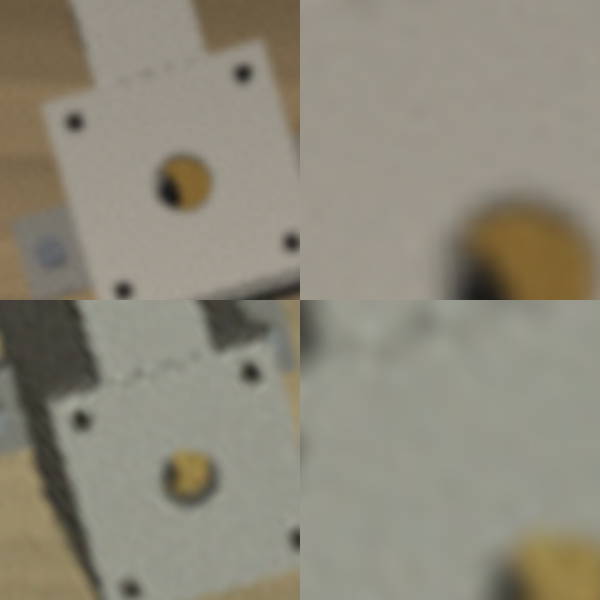

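The rectified views show the plate hole centre at about (0.542, -0.031), yaw about 16.3°. The dark crescent of the hidden hole is lower left (-x, +y world). I fit its direction, then grip the pin.

```bash
cat > d.py <<'E'
from h import *
from c import rect
yaw=np.radians(16.3);ex=np.array([np.cos(yaw),np.sin(yaw)])
for cam,h in(('top',(.5406,-.0296)),('scene',(.5431,-.032))):
    im=np.load(cam+'0.npz')['im'];h=np.array(h)
    C=m.get_calibration(cam);o=-np.array(C['R']).T@np.array(C['t'])
    r=rect(cam,im,.066,h,.016,.00025).astype(float);n=len(r);g=(np.arange(n)+.5)*.00025-.016
    X=np.stack([np.repeat(-g[:,None],n,1),np.repeat(-g[None],n,0)],-1)  # rel. to h, at z=.066
    sh=(o[:2]-h)/(o[2]-.066)*.008                     # ray's shift up to z=.074
    vis=(np.hypot(*np.moveaxis(X,-1,0))<.011)&(np.hypot(*np.moveaxis(X+sh,-1,0))<.011)
    R=r[...,0]; lo,hi=np.percentile(R[vis],[2,80]);f=np.clip((R-lo)/(hi-lo),0,1)
    L=[]
    for th in range(0,360,5):
        for b in(.0025,.0035,.0045):
            c=-b*ex+.014*np.array([np.cos(np.radians(th)),np.sin(np.radians(th))])
            mod=(np.hypot(*np.moveaxis(X-c,-1,0))>.012).astype(float);mod=cv2.GaussianBlur(mod,(0,0),4)
            L.append((((f-mod)[vis]**2).mean(),th,b))
    print(cam,lo,hi,vis.sum(),sorted(L)[:6])
E
python3 d.py
cat > e.py <<'E'
from h import *
a=np.radians(66.5);p=np.array([.468,-.2355])
def down(a): # tool y at angle a, z down
    y=np.array([np.cos(a),np.sin(a),0]);z=np.array([0,0,-1.]);return np.stack([np.cross(y,z),y,z],1)
best=None
for k in(a,a-np.pi):
    q=m.inverse_kinematics([*p,.15],down(k));print(k,None if q is None else np.round(q,2))
    if q is not None and (best is None or abs(q[5])<abs(best[1][5])): best=(k,q)
O=down(best[0])
m.set_gripper(.6,60)
m.move_ptp([*p,.16],O)
im,d=save('pre.png','scene')
m.move_l([*p,.084],max_speed=.08)
m.set_gripper(0,80)
print(m.current_grip_width()*85,m.current_grip_force(),m.current_force(),m.current_ee_pos(),m.current_time())
E
python3 e.py
```

```text
top 29.0 128.0 5667 [(np.float64(0.026411756929896592), 105, 0.0035), (np.float64(0.026412731845367538), 105, 0.0025), (np.float64(0.026713839056895037), 110, 0.0025), (np.float64(0.0271001552755919), 100, 0.0045), (np.float64(0.02766345775958784), 100, 0.0035), (np.float64(0.028115101261599124), 105, 0.0045)]
scene 73.0 148.0 3592 [(np.float64(0.010858762786233326), 110, 0.0025), (np.float64(0.010880321175873417), 105, 0.0035), (np.float64(0.011085401446252134), 105, 0.0045), (np.float64(0.011235202920945484), 110, 0.0035), (np.float64(0.011408673543212624), 100, 0.0045), (np.float64(0.012387257976361423), 115, 0.0025)]
1.160643952576229 [-0.56  0.41  1.8  -0.    0.94 -1.72]
-1.980948701013564 [-0.56  0.41  1.8  -0.    0.94  1.43]
19.02831625874141 78.32278847694397 [-1.82002335  0.40563808  5.63579061] [ 0.46822162 -0.23562115  0.08455884] 5.725
```

Both cameras agree that the hidden hole lies at about 105° world. The pin is gripped. I lift it, carry it above the joint, and check how it sits in the hand.

```bash
cat > f.py <<'E'
from h import *
p=m.current_ee_pos()
m.move_l([p[0],p[1],.19],max_speed=.12); print(m.current_force(),m.current_grip_width()*85)
m.move_ptp([.540,-.028,.19],m.current_tcp_rot())
e=m.current_ee_pos();print(e,m.current_force(),m.current_time(),np.degrees(np.arctan2(*m.current_tcp_rot()[[1,0],1])),m.current_qpos()[5])
for cam in('scene','top'):
    im,d=save('held_%s.png'%cam,cam,(220,100,340,190) if cam=='scene' else (190,140,310,230),5)
    P=cloud(cam,d);P[d==0]=np.nan;I=im.astype(int);red=(I[...,0]>2*I[...,1])&(I[...,0]>50)
    k=np.hypot(P[...,0]-e[0],P[...,1]-e[1])<.04
    s=P[k&red&(P[...,2]>.165)&(P[...,2]<.192)]; t=P[k&(P[...,2]>.10)&(P[...,2]<.165)]
    print(cam,len(s),len(t)); 
    if len(s)>3: print(s.mean(0)-e,s.min(0),s.max(0))
    if len(t)>3: print(t.mean(0)-e,t[:,2].min())
E
python3 f.py
```

```text
[-0.58491008  0.23952795 -1.88699261] 18.649923204170683
[ 0.5397843  -0.0288742   0.18972398] [ 0.82892093 -0.22967024 -2.65072474] 7.6417 -113.50724572432482 1.8413331640082184
scene 25 51
[ 0.01146015  0.00020799 -0.00583863] [ 0.54224399 -0.04336924  0.1800735 ] [ 0.55780101 -0.01303124  0.18676445]
[ 0.00571609  0.00208748 -0.04538125] 0.10340495596913843
top 0 0
```

View pics/held_scene.png

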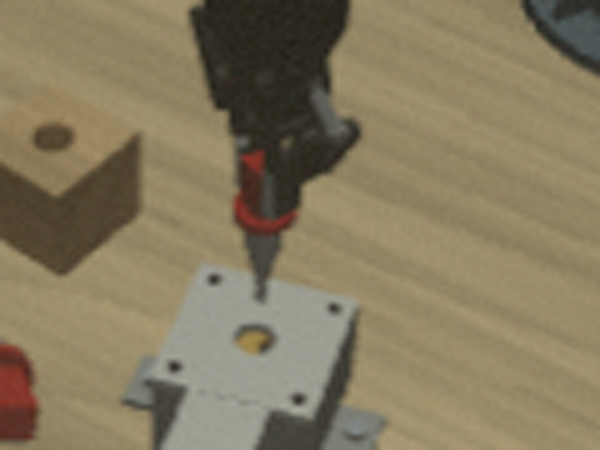

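```bash
python3 - <<'E'
from h import *
e=m.current_ee_pos()
for dz in(-.0106,-.0806): print((proj('scene',e+[0,0,dz])-[220,100])*5+2, (proj('scene',e+[.003,0,dz])-[220,100])*5,(proj('scene',e+[0,.003,dz])-[220,100])*5)
print(m.current_tcp_rot().round(3),m.current_ft_torque())
E
```

```text
[267.47293078 210.95874752] [262.52144356 212.03394476] [269.96231536 211.13270892]
[263.2111767  296.99508042] [258.37661071 298.05817927] [265.50779822 297.15400576]
[[ 0.916 -0.4   -0.001]
 [-0.4   -0.916  0.   ]
 [-0.001  0.    -1.   ]] [ 0.01008437 -0.00811494  0.00621545]
```

```bash
cat >> h.py <<'E'
class G:
    def __init__(s,f0): s.f0=np.array(f0)
    def f(s): return m.current_force()-s.f0
    def go(s,tgt,step,v,lim,lat=None,log=True):
        """straight steps to tgt; stops when |force| change exceeds lim; returns (reached, f)"""
        p=np.array(s.p);tgt=np.array(tgt,float);n=max(1,int(np.ceil(np.linalg.norm(tgt-p)/step)))
        for i in range(1,n+1):
            s.p=p+(tgt-p)*i/n;m.move_l(s.p,max_speed=v);f=s.f()
            if log: print(s.p.round(4),f.round(1),round(m.current_time(),2))
            if np.linalg.norm(f)>lim: return False,f
        return True,f
E
cat > g.py <<'E'
from h import *
e=m.current_ee_pos();g=G(m.current_force())
m.move_l([.540,-.028,.162],max_speed=.1);g.p=[.540,-.028,.162];print(g.f())
ok,f=g.go([.540,-.028,.150],.003,.03,8)
if ok: ok,f=g.go([.5367,-.0252,.150],.0015,.02,12)
if ok: ok,f=g.go([.5367,-.0252,.132],.002,.03,8)
print(ok,m.current_ee_pos()); np.save('f0.npy',g.f0)
E
python3 g.py
```

```text
[-0.50526077 -0.34554526  0.32755963]
[ 0.54   -0.028   0.1596] [-1.   1.6  0.2] 8.43
[ 0.54   -0.028   0.1572] [-0.3  0.9  0.8] 8.68
[ 0.54   -0.028   0.1548] [-1.1  0.8  0.6] 8.93
[ 0.54   -0.028   0.1524] [-0.8  0.7 -0.4] 9.18
[ 0.54  -0.028  0.15 ] [ 0.   0.9 -0.2] 9.43
[ 0.5389 -0.0271  0.15  ] [-0.5  0.6 -0.2] 9.68
[ 0.5378 -0.0261  0.15  ] [ 0.   1.2 -0. ] 9.93
[ 0.5367 -0.0252  0.15  ] [ 0.2  0.5 -0.6] 10.18
[ 0.5367 -0.0252  0.148 ] [-1.1  0.2  0.7] 10.43
[ 0.5367 -0.0252  0.146 ] [-1.1  0.5 -0.3] 10.68
[ 0.5367 -0.0252  0.144 ] [-1.6  0.7  0.1] 10.93
[ 0.5367 -0.0252  0.142 ] [-1.  -0.2 -1. ] 11.18
[ 0.5367 -0.0252  0.14  ] [-1.3  0.7 -0.1] 11.43
[ 0.5367 -0.0252  0.138 ] [-1.8 -0.3 -1.1] 11.68
[ 0.5367 -0.0252  0.136 ] [-0.3  0.3 -0.4] 11.93
[ 0.5367 -0.0252  0.134 ] [-0.5  0.8 -0.1] 12.18
[ 0.5367 -0.0252  0.132 ] [-0.3  1.5  0.1] 12.43
True [ 0.53661071 -0.02516996  0.13184713]
```

The nose dropped through the hidden plate. Now I move to the axis, slightly past it to drag the plate, then descend compliantly.

```bash
cat > i.py <<'E'
from h import *
g=G(np.load('f0.npy'));g.p=[.5367,-.0252,.132]
A=np.array([.5385,-.032]);d=np.array([-.26,.966])
ok,f=g.go([*(A-d*.005),.132],.0015,.02,9)
ok,f=g.go([*A,.132],.003,.03,12)
for i in range(32):                       # admittance descent to nose z~.02
    f=g.f();l=f[:2];n=np.linalg.norm(l);z=g.p[2]
    if n>4.5: xy=np.array(g.p[:2])+l/n*min((n-4)*8e-5,.0006)
    else: xy=g.p[:2]
    dz=.0015 if n<12 and f[2]<15 else 0
    g.p=[*xy,z-dz];m.move_l(g.p,max_speed=.012);f=g.f()
    print(np.round(g.p,4),f.round(1),round(m.current_time(),2))
    if f[2]>28 or np.linalg.norm(f)>35 or g.p[2]<.095: break
np.save('p.npy',g.p)
E
python3 i.py
```

```text
[ 0.537  -0.0265  0.132 ] [-0.8  0.6  0.5] 12.68
[ 0.5374 -0.0278  0.132 ] [-0.7  1.7 -0.5] 12.93
[ 0.5377 -0.0291  0.132 ] [-0.4  1.8  0.2] 13.18
[ 0.5381 -0.0304  0.132 ] [-1.2  1.6 -0.3] 13.43
[ 0.5384 -0.0317  0.132 ] [-2.3  1.8 -0.2] 13.68
[ 0.5388 -0.033   0.132 ] [-3.3  1.9 -0.2] 13.93
[ 0.5391 -0.0342  0.132 ] [-3.   2.9 -0. ] 14.18
[ 0.5395 -0.0355  0.132 ] [-2.2  2.1 -0.9] 14.43
[ 0.5398 -0.0368  0.132 ] [-2.   1.8 -1.1] 14.68
[ 0.5392 -0.0344  0.132 ] [-0.1  1.2 -0.6] 14.93
[ 0.5385 -0.032   0.132 ] [-1.3  1.4  0.6] 15.18
[ 0.5385 -0.032   0.1305] [-1.6  0.5 -0.1] 15.45
[ 0.5385 -0.032   0.129 ] [-0.4  1.7 -0.9] 15.72
[ 0.5385 -0.032   0.1275] [-1.1  0.7 -1.3] 16.0
[ 0.5385 -0.032   0.126 ] [-1.   0.8 -0.5] 16.27
[ 0.5385 -0.032   0.1245] [-0.   0.9  0.1] 16.55
[ 0.5385 -0.032   0.123 ] [-0.6  0.9  0.6] 16.82
[ 0.5385 -0.032   0.1215] [-0.8  0.3 -0.7] 17.1
[ 0.5385 -0.032   0.12  ] [-1.5  0.8 -0.1] 17.38
[ 0.5385 -0.032   0.1185] [-0.3  1.4 -0.9] 17.65
[ 0.5385 -0.032   0.117 ] [-1.   1.3 -0.4] 17.93
[ 0.5385 -0.032   0.1155] [-0.8  1.1 -0.6] 18.2
[ 0.5385 -0.032   0.114 ] [-1.   0.3 -0.4] 18.48
[ 0.5385 -0.032   0.1125] [-1.8  1.   0.5] 18.75
[ 0.5385 -0.032   0.111 ] [-2.4  1.1  0.1] 19.02
[ 0.5385 -0.032   0.1095] [-2.7  2.1  1.1] 19.3
[ 0.5385 -0.032   0.108 ] [-2.7  1.8  0.8] 19.57
[ 0.5385 -0.032   0.1065] [-2.4  1.9  1.2] 19.85
[ 0.5385 -0.032   0.105 ] [-3.5  1.3  2.2] 20.12
[ 0.5385 -0.032   0.1035] [-5.5  2.1  4.3] 20.4
[ 0.5384 -0.0319  0.102 ] [-5.5  0.6  6. ] 20.68
[ 0.5382 -0.0319  0.1005] [-7.1  1.4  6.7] 20.95
[ 0.538  -0.0319  0.099 ] [-8.   1.2  7.6] 21.23
[ 0.5377 -0.0318  0.0975] [-5.5  1.2 -1. ] 21.5
[ 0.5375 -0.0318  0.096 ] [-6.4  0.3  1.6] 21.77
[ 0.5373 -0.0318  0.0945] [-6.8  0.6  2.2] 22.05
```

```bash
cat > j.py <<'E'
from h import *
g=G(np.load('f0.npy'));g.p=np.load('p.npy')
for i in range(60):
    f=g.f();l=f[:2];n=np.linalg.norm(l);z=g.p[2]
    xy=np.array(g.p[:2])+(l/n*min((n-3)*1.2e-4,.0006) if n>3.5 else 0)
    dz=(.001 if z>.0875 else .0004) if n<12 and f[2]<22 else 0
    g.p=[*xy,z-dz];m.move_l(g.p,max_speed=.008);f=g.f()
    print(np.round(g.p,4),f.round(1),round(m.current_time(),2))
    if f[2]>17 and z<.0875 or np.linalg.norm(f)>33 or g.p[2]<.0825: break
np.save('p.npy',g.p);print(m.current_ee_pos(),m.current_grip_width()*85,m.current_ft_torque())
E
python3 j.py
```

```text
[ 0.5369 -0.0318  0.0935] [-5.3  0.7  3.3] 22.33
[ 0.5366 -0.0317  0.0925] [-5.7  0.6  2.8] 22.62
[ 0.5363 -0.0317  0.0915] [-3.4 -0.2  3.9] 22.9
[ 0.5363 -0.0317  0.0905] [-2.9 -1.   2.8] 23.18
[ 0.5363 -0.0317  0.0895] [-2.6 -1.4  2.4] 23.45
[ 0.5363 -0.0317  0.0885] [-1.9 -2.2  3.1] 23.73
[ 0.5363 -0.0317  0.0875] [-3.1 -3.3  2.2] 24.0
[ 0.5361 -0.0318  0.0871] [-1.9 -2.3  2.8] 24.25
[ 0.5361 -0.0318  0.0867] [-1.9 -1.4  2.5] 24.5
[ 0.5361 -0.0318  0.0863] [-1.4 -1.7  2.9] 24.75
[ 0.5361 -0.0318  0.0859] [-1.  -1.   2.3] 25.0
[ 0.5361 -0.0318  0.0855] [-0.9 -1.8  2.4] 25.25
[ 0.5361 -0.0318  0.0851] [-0.9 -0.8  2.7] 25.5
[ 0.5361 -0.0318  0.0847] [-0.1 -1.7  1.6] 25.75
[ 0.5361 -0.0318  0.0843] [-2.5 -0.8  8. ] 26.0
[ 0.5361 -0.0318  0.0839] [-5.4 -0.7 12.9] 26.25
[ 0.5359 -0.0319  0.0835] [-4.7  0.5 15.5] 26.5
[ 0.5356 -0.0318  0.0831] [-6.7  0.4 19.6] 26.75
[ 0.53622845 -0.03182519  0.08452243] 18.846913836436 [-0.15087714  0.86345817 -0.03081022]
```

```bash
cat > k.py <<'E'
from h import *
e=m.current_ee_pos()
m.move_l([.5362,-.0318,.0838],max_speed=.01);print(m.current_force())
m.set_gripper(.45,20);m.dwell(.2)
print(m.current_force())
e=m.current_ee_pos();m.move_l([e[0],e[1],.16],max_speed=.08)
m.move_l([.45,.1,.25],max_speed=.25)
tiles=[]
for cam,bx in(('scene',(210,120,310,195)),('top',(180,160,300,250))):
    im,d=save('x_%s.png'%cam,cam);P=cloud(cam,d);P[d==0]=np.nan
    a,b,c,q=bx;tiles.append(cv2.resize(im[b:q,a:c,::-1],(400,300),interpolation=cv2.INTER_CUBIC))
    I=im.astype(int);red=(I[...,0]>2*I[...,1])&(I[...,0]>50)
    k=red&(np.hypot(P[...,0]-.538,P[...,1]+.032)<.05)
    for lo,hi in((.07,.09),(.1,.125)):
        s=P[k&(P[...,2]>lo)&(P[...,2]<hi)]
        if len(s)>3:print(cam,lo,len(s),np.median(s,0).round(4),s.mean(0).round(4))
cv2.imwrite('pics/done.png',np.hstack(tiles));print(m.current_time(),m.current_force())
E
python3 k.py
```

```text
[-5.81466198 -0.80535439 11.8976506 ]
[ 0.01510953 -0.13757658 -0.07774295]
scene 0.07 30 [ 0.5478 -0.027   0.0788] [ 0.5456 -0.0301  0.0789]
scene 0.1 28 [ 0.5397 -0.0336  0.1121] [ 0.5396 -0.0333  0.1128]
top 0.07 73 [ 0.5293 -0.0307  0.0808] [ 0.5308 -0.0303  0.081 ]
top 0.1 102 [ 0.5361 -0.0304  0.1138] [ 0.5364 -0.0304  0.1132]
29.6 [0.39822565 0.07864348 0.09357867]
```

View pics/done.png

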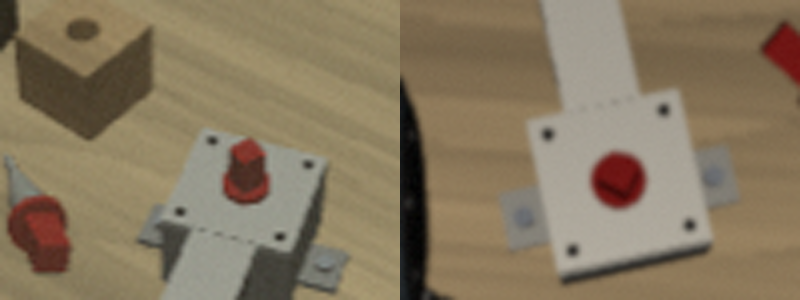

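The pin sits upright with its collar on the plate. The larger pin has toppled, at scene ~(221,182), so I check whether it touched the carton.

```bash
python3 - <<'E'
from h import *
for cam in('scene','top'):
    a=np.load(cam+'0.npz');A=a['im'];PA=cloud(cam,a['d'])
    im,d=m.grab_frame(cam);PB=cloud(cam,d)
    for n,c,R,lo in(('carton',(.69,-.31),.085,.04),('jar',(.71,.3),.06,.06)):
        for P in(PA,PB):
            s=P[(np.hypot(P[...,0]-c[0],P[...,1]-c[1])<R)&(P[...,2]>lo)]
            print(cam,n,len(s),s.mean(0).round(4),np.round(cv2.minAreaRect((s[:,:2]*1000).astype(np.float32))[2],1))
    if cam=='top': t=np.hstack([A[120:300,290:450],cv2.cvtColor(cv2.imread('pics/pre.png'),4)[80:260,130:290],im[120:300,290:450]])
cv2.imwrite('pics/cmp.png',cv2.resize(t[:,:,::-1],(798,300)))
E
```

```text
scene carton 649 [ 0.7022 -0.2857  0.0496] 74.7
scene carton 656 [ 0.7023 -0.2846  0.0498] 73.6
scene jar 303 [0.7182 0.3079 0.0731] 61.8
scene jar 307 [0.7185 0.3083 0.073 ] 49.3
top carton 1442 [ 0.6978 -0.283   0.05  ] 73.5
top carton 1437 [ 0.6978 -0.2831  0.05  ] 72.8
top jar 390 [0.7121 0.3087 0.0748] 87.4
top jar 391 [0.7121 0.3087 0.0747] 78.6
```

View pics/cmp.png

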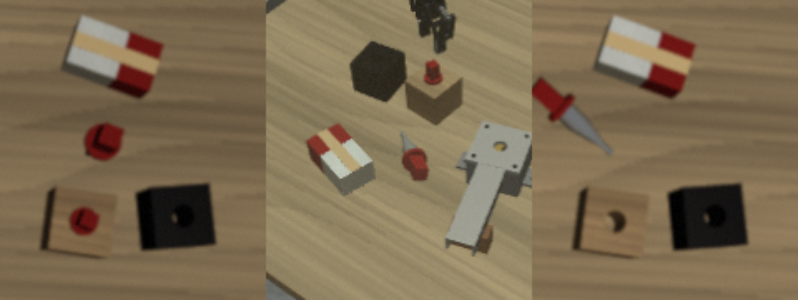

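The large pin was already lying down before my arm descended; it toppled by itself without touching anything. Jar and carton have not moved. I hand in.

```bash
python3 -c "
from bench import manip as m
print(m.current_time(),m.sign_off())"
```

```text
the job is handed in; nothing more can be done
29.7 None
```

The small red-headed pin is through all three holes and looks upright, with its collar on the beam end plate. Sensed tool forces stayed near 20 N, the jar and carton did not move, and I handed the job in at 29.7 s. The larger look-alike pin fell over before the arm came down to grip, cause unconfirmed.

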